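Hook the parts tray home against the sprung stop and load the welded bracket

ROBOT

A 7-joint arm with a two-finger parallel gripper is mounted at the origin on the work surface. World frame = base frame: x ahead of the robot, y to its left, z up, the work surface at z = 0. Lengths are in m, angles in rad, forces in N, time in s.
With the tool pointing down it reaches from about 0.4 to 0.85 m from the base axis. Payload 10.4 kg.
Tool frame: the origin (TCP) lies between the finger pads; the fingertips stand 19 mm ahead of it and the grasp point (between the pads) is the TCP; z points along the fingers, y is the direction in which the jaws open and shut (so a half turn about z gives the same grasp; the last joint's range is limited). The gripper opens to 85 mm and grips with 20 to 120 N. Pads are 22 mm wide; open, the fingers measure 114 mm over their backs; the gripper's body (76 mm by 85 mm) begins 54 mm behind the grasp point. The pads swing forward as they close: fully open they stand 13 mm farther back than shut.
Start: joints at [1.195, 0.332, -0.065, 1.46, 0.022, 1.35, -0.088], TCP at [0.216, -0.587, 0.25] pointing down, gripper open.
Joint ranges: [-2.6, 2.6], [-0.5, 2.12], [-1.47, 1.34], [0.16, 2.42], [-1.27, 4.41], [0.06, 2.06], [-2.6, 2.6]. Speed limits (rad/s): [2.22, 2.22, 2.79, 2.79, 3.14, 3.14, 3.14].

INTERFACE

Orientations are given as a unit quaternion [x, y, z, w].
In Python, from workcell import manip gives the robot as it stands.
- The arm moves only by the shell command python3 -m jog 'ROWS' [FORCE]. ROWS is JSON, a list of rows, each an object with "offset": the shift along the tool's x, y, z as a fraction of full scale, a list of three; "rotation": the turn, a rotation vector about the tool's x, y, z as a fraction of full scale, a list of three; "fingers": the opening, from -1 (shut) to 1 (fully open), so that 0 is half open. A call has 1 to 8 rows; each row shifts and turns the commanded pose from where the row before left it, along the tool's axes as they then stand; what a row does not reach is not made up. Full scale, the value 1, is 0.15 m for a shift and 2 rad for a turn. A row lasts 1/8 s, in which the tool goes at most 62.5 mm and 10.7 degrees, less where a joint would pass 70% of its speed; a pose out of reach is approached as far as the arm can. A call with a number of a shift or a turn outside -1 to 1 is refused whole. A call with a gripper value outside its range is refused whole. The fingers move at their own pace and stop on an object; FORCE is the grip in N (left out, the last holds). Time passes only in rows, so rows that do not move let the fingers close. It gives the time, the measured TCP pose, the force and the opening at its end, in the units of the state.
- manip.get_obs(): the state, without advancing time (a new reading comes with each control period).
- manip.camera(name): name is "side" or "top" or "wrist"; returns the picture (400x640x3 uint8, red, green, blue); there is no depth.
- manip.camera_info(name): a dict with "mtx" (3x3 intrinsics, pixels), "D" ([k1, k2, p1, p2, k3] as OpenCV has them; the pictures are not rectified), "xyz" and "rotation" of the camera in the world. Camera axes: x right, y down, z forward; pixel columns grow to the right and rows downward; lengths in m; the calibration is good to about 2 mm. A picture is of the moment at which its call begins: read the wrist's pose just before it. camera_info takes no time and is no camera call; for the wrist camera it gives the pose at the moment of the call.
- manip.hand_in(): hands the job in, once; it reports no verdict.
Trained networks look in the newest picture that a camera, given by its name, has taken for a name from the list of things; names that differ only in an ending like _2 or _b are one class to them, and where a whole thing is asked for, a point or a joint stands for the part that bears it (a point fixed in the world has none). Each returns a list of dicts, best first, with "conf" (0 to 1); they miss things now and then, are a little off and sometimes report something else, mostly with a low value. They report only what shows in the picture. A call takes as long as a camera call. They do not tell look-alikes from the thing itself.
- manip.recognise(camera, query): "bbox" ([left, top, right, bottom] in pixels, round what is visible of it).
The state is a dict: "clock": time; "joint_pos": joint angles; "joint_velocities": joint speeds; "tau": joint torques, N m; "position": TCP position; "ee_rot": TCP orientation; "ft_force": force on the tool from outside, world axes, zero at the start; "torque": the same for the moment, N m; "grip_width": opening from 0.0 (shut) to 1.0 (fully open).
Only numpy, scipy, OpenCV 4.12 (cv2) and the standard library are available. Lean on these libraries where they do the work, as an engineer would, in place of code of your own. Each camera call takes 0.05 s, during which the arm holds its last target. There are 200 camera calls.

TASK

Hook a fingertip behind the far lip of the blue parts tray and drag it towards you, flat on the bench, until it sits square against the yellow sprung stop bar; lean it on the bar for half a second with about 10 newtons, never ramming it. Then set the welded tee bracket down, standing on its flat base, in the tray's empty near bay; do not drop it in, and leave the tray against the bar. Leave the tube offcut, the hand tools and the tin of nuts where they are.

Things in the scene. Friction and masses are not known exactly. Their poses are not given: they have to be found in the camera images.
- stop: Adjustable stop fixed on the bench between robot and tray: 90 x 150 mm (x, y) steel foot with a blue block, 64 mm tall, and on the tray's side a yellow sprung bar (see bar_range). Origin: on the bench, 80 mm from the foot's centre on the tray's side; x points from the foot to the tray, z up. The tray is home when its near lip bears squarely on the bar, both centred on the stop's x axis.
- tray: Loose blue open tray, 160 x 220 mm (x, y) outside its walls, 50 mm tall, walls 4 mm. A lip 5 mm thick round the top stands out 8 mm (176 x 236 mm over it). Origin: centre of the underside; x towards the far lip, z up. 0.4 to 0.75 kg; sliding it takes 2 to 6 N, on top of the force on the bar. Starts near the stop's x axis, turned up to 0.15 rad against the stop, 75 to 170 mm short of the bar.
- far_lip (a point): Middle of the outer edge of the tray's far lip: 88 mm from the tray's origin along its x axis, 47.5 mm above its underside. The bench behind it is clear for at least 70 mm.
- bar_range (a point): Fixed point on the stop, 37 mm above its origin: mid-range of the yellow bar's face. The bar was set by hand anywhere within 30 mm of it either way along x; its setting is not measured and must be felt or seen. Bar 180 mm along y, 19 to 55 mm above the bench, yields about 1 mm per 7 N, up to 5 mm, then rigid. Press the tray on it with 5 to 18 N; over 22 N is ramming.
- near_bay (a point): Centre of the floor of the tray's empty near bay: 24 mm from the tray's origin along its -x axis, 4 mm up. The bay is 104 x 212 mm (x, y) inside, 46 mm deep. Beyond its 44 mm tall divider the far bay is packed with flat steel bars up to 41 mm.
- bracket: Loose welded steel tee bracket, 140 g, standing on its flat base to the left or right of the tray. Base 70 x 44 mm (x, y), 6 mm thick; an upright web 60 mm long (x), 10 mm thick (y) stands along its middle, its top 50 mm above the underside; copper-coloured weld beads along its foot. Origin: centre of the underside; z up.
- tube_offcut: Bystander: piece of dark square steel tube lying on the bench, 60 x 50 x 50 mm; origin under its centre. Leave it.
- hammer: Bystander: hammer lying on the left of the bench, about 260 mm long along its x axis. Leave it.
- wire_brush: Bystander: brush lying on the right, about 200 mm long along its x axis. Leave it.
- wrench: Bystander: wrench lying near left, about 180 mm long along its x axis. Leave it.
- nut_tin: Bystander: open round tin of nuts, 76 mm across, 45 mm tall; origin under its centre. Leave it.
There are look-alikes about, which are no part of the job. Leave any pink or turquoise look-alike of the bracket alone.

How it is judged:
By the outcome, as a careful person would: the job done as asked, in the order asked, and still so for the second after the job is handed in, with the robot touching nothing.
It also fails if it takes over 72 s, if anything falls off the work surface, if the arm or the gripper's body presses on something with over 40 N, if the wrist force passes 120 N, or if a joint passes its speed limit or range.

## Working session

There is one attempt and no reset: what is moved stays moved. The work goes in short steps, Python scripts to look and compute and a shell command to move; the robot and the scene stay as the last step left them, time stands still between calls to the robot, and variables do not carry over. Pictures are saved under pics/ and viewed, about 8 in all and at most 12, crops included, and the job is handed in when it is done.

```bash
mkdir -p pics
cat > h.py <<'E'
import numpy as np, cv2
from workcell import manip
from scipy.spatial.transform import Rotation as R
def snap(c,fn=None):
    i=manip.camera_info(c); im=manip.camera(c)
    if fn: cv2.imwrite('pics/'+fn,im[:,:,::-1])
    return im,i
def rot(i):
    r=np.array(i['rotation'],float)
    return r if r.shape==(3,3) else R.from_quat(r).as_matrix()
def ray(i,uv,z):
    p=cv2.undistortPoints(np.array([[uv]],float),np.array(i['mtx'],float),np.array(i['D'],float))[0,0]
    d=rot(i)@np.array([p[0],p[1],1]); o=np.array(i['xyz'],float)
    return o+d*(z-o[2])/d[2]
def proj(i,P):
    r=rot(i); t=-r.T@np.array(i['xyz'],float)
    return cv2.projectPoints(np.array(P,float).reshape(-1,1,3),cv2.Rodrigues(r.T)[0],t,np.array(i['mtx'],float),np.array(i['D'],float))[0][:,0]
E
python3 - <<'E'
from h import *
o=manip.get_obs(); print({k:np.round(v,3).tolist() for k,v in o.items()})
for c in ['top','side']:
    im,i=snap(c,c+'0.png'); print(c,i)
    for q in ['tray','stop','bracket','tube_offcut','nut_tin']:
        for d in manip.recognise(c,q)[:3]:
            b=d['bbox']; print(q,np.round(b),round(d['conf'],2),np.round(ray(i,[(b[0]+b[2])/2,(b[1]+b[3])/2],.03),3))
E
```

```text
{'clock': 0.0, 'joint_pos': [1.195, 0.333, -0.065, 1.461, 0.022, 1.35, -0.088], 'joint_velocities': [0.001, -0.001, -0.0, -0.0, -0.0, -0.0, 0.001], 'tau': [-0.0, -62.545, 0.049, -39.16, 0.016, 0.01, -0.0], 'position': [0.216, -0.586, 0.25], 'ee_rot': [0.984, 0.176, -0.0, -0.001], 'ft_force': [0.882, -0.506, 0.685], 'torque': [-0.016, -0.018, 0.062], 'grip_width': 1.004}
top {'mtx': array([[506.66260925,   0.        , 310.13782895],
       [  0.        , 506.66260925, 201.24416829],
       [  0.        ,   0.        ,   1.        ]]), 'D': array([-0.11930837,  0.        ,  0.        ,  0.        ,  0.        ]), 'xyz': array([0.43653777, 0.01462468, 1.32491573]), 'rotation': array([-0.70287787,  0.71067871, -0.02554815,  0.01567691])}
tray [286. 112. 390. 200.] 0.91 [ 0.628 -0.077  0.03 ]
stop [165. 243. 217. 296.] 0.67 [0.34  0.303 0.03 ]
bracket [424. 174. 448. 207.] 0.85 [ 0.536 -0.331  0.03 ]
bracket [396. 225. 428. 253.] 0.67 [ 0.411 -0.265  0.03 ]
bracket [464. 184. 488. 216.] 0.67 [ 0.511 -0.436  0.03 ]
tube_offcut [167. 189. 193. 217.] 0.66 [0.511 0.331 0.03 ]
nut_tin [434. 25
[... 225 characters left out ...]
3045908, 0.        , 0.        , 0.        , 0.        ]), 'xyz': array([0.41475954, 0.70686159, 0.86326354]), 'rotation': array([-0.06127856,  0.93770639, -0.34159278,  0.01631046])}
tray [240. 140. 322. 214.] 0.76 [ 0.627 -0.06   0.03 ]
stop [330. 166. 392. 219.] 0.71 [ 0.383 -0.032  0.03 ]
stop [238. 138. 322. 216.] 0.62 [ 0.629 -0.062  0.03 ]
bracket [321.  93. 342. 116.] 0.68 [ 0.514 -0.442  0.03 ]
bracket [310. 110. 335. 137.] 0.53 [ 0.533 -0.331  0.03 ]
bracket [346. 129. 367. 153.] 0.51 [ 0.41  -0.256  0.03 ]
tube_offcut [281. 288. 312. 320.] 0.74 [0.511 0.335 0.03 ]
tube_offcut [371. 110. 392. 136.] 0.7 [ 0.329 -0.363  0.03 ]
nut_tin [371. 111. 392. 134.] 0.69 [ 0.331 -0.367  0.03 ]
```

Run:
```python
import cv2
a=cv2.imread('pics/top0.png')[90:320,150:500]; cv2.imwrite('pics/top0c.png',cv2.resize(a,None,fx=2.28,fy=2.28,interpolation=cv2.INTER_CUBIC))
```

```text
(no output)
```

View pics/top0c.png

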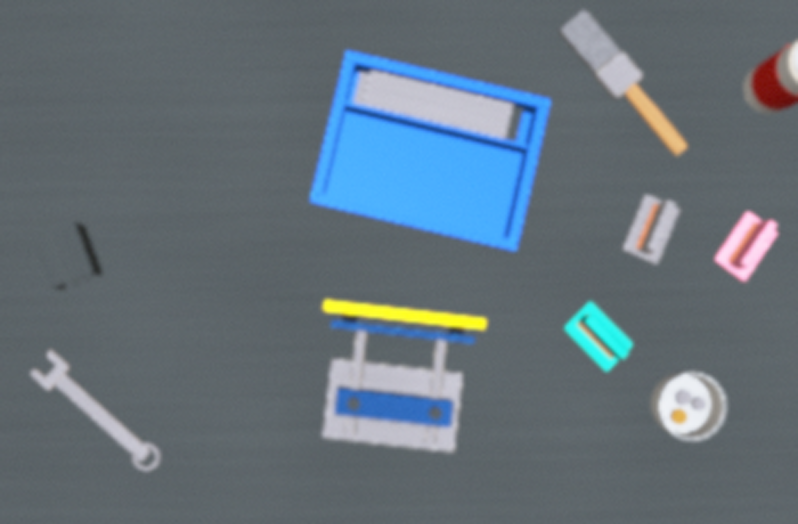

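The top view (crop, 2.28x) shows the tray with corners at about (345,51), (551,98), (516,250) and (310,202). The yellow bar runs from (323,305) to (487,323), with the stop foot below it. The real grey bracket is at (652,229); its pink and turquoise look-alikes are beside it. Next I'll measure with segmentation.

```bash
cat > seg.py <<'E'
from h import *
def comp(mask,roi):
    m=np.zeros_like(mask); l,t,r,b=roi; m[t:b,l:r]=mask[t:b,l:r]
    n,lab,st,_=cv2.connectedComponentsWithStats(m.astype(np.uint8))
    k=1+np.argmax(st[1:,4]); return lab==k
def rect(mask,i,z):
    c=max(cv2.findContours(mask.astype(np.uint8),cv2.RETR_EXTERNAL,cv2.CHAIN_APPROX_NONE)[0],key=len)[:,0]
    P=np.array([ray(i,p,z)[:2] for p in c.astype(float)])
    r=cv2.minAreaRect((P*1000).astype(np.float32)); B=cv2.boxPoints(r)/1000
    return np.array(r[0])/1000,B
def hsv(im): return cv2.cvtColor(im,cv2.COLOR_RGB2HSV).astype(int)
def long_dir(B):
    e=[B[1]-B[0],B[2]-B[1]]; e.sort(key=np.linalg.norm); return e[1],np.linalg.norm(e[0]),np.linalg.norm(e[1])
def report(n,mask,i,z):
    c,B=rect(mask,i,z); d,s,l=long_dir(B); d=d*np.sign(d[1])
    print(n,'c',c.round(4),'size',round(s,4),round(l,4),'yaw of normal',round(np.arctan2(-d[0],d[1]),4)); return c,B
E
python3 - <<'E'
from seg import *
im,i=snap('top'); h=hsv(im)
blue=(h[...,0]>98)&(h[...,0]<118)&(h[...,1]>120)&(h[...,2]>90)
yel=(h[...,0]>22)&(h[...,0]<35)&(h[...,1]>130)&(h[...,2]>120)
report('tray',comp(blue,(280,105,400,205)),i,.05)
report('bar',comp(yel,(280,200,380,250)),i,.055)
g=(h[...,1]<40)&(h[...,2]>135)
report('foot+',comp(g,(285,245,358,295)),i,.01)
br=(h[...,2]>120)
report('bracket',comp(br,(415,170,455,212)),i,.02)
for v in [(421,180),(0,0)]: print(im[v[1],v[0]])
print(im[190,425:447].tolist())
E
```

```text
tray c [ 0.6268 -0.0773] size 0.1803 0.2401 yaw of normal -0.245
bar c [ 0.4433 -0.0452] size 0.0161 0.1817 yaw of normal -0.1276
foot+ c [ 0.3506 -0.0335] size 0.1104 0.1527 yaw of normal -0.1277
bracket c [ 0.5401 -0.332 ] size 0.0495 0.0782 yaw of normal 1.158
[ 91  99 103]
[163 165 159]
[[107, 112, 117], [144, 146, 153], [180, 179, 188], [195, 193, 205], [194, 193, 203], [197, 190, 200], [206, 185, 186], [219, 171, 157], [212, 150, 121], [173, 126, 104], [131, 112, 104], [131, 125, 127], [161, 159, 166], [189, 187, 197], [197, 196, 208], [198, 198, 208], [197, 195, 206], [191, 189, 199], [181, 181, 191], [155, 156, 165], [124, 128, 134], [100, 106, 111]]
```

```bash
cat > go.py <<'E'
# usage: go.py x y z yaw  -> remaining shift (fractions, tool axes now) and turn
import sys; from h import *
o=manip.get_obs(); r=R.from_quat(o['ee_rot']).as_matrix(); p=np.array(o['position'])
yaw=np.arctan2(r[1,0],r[0,0]); print('p',p.round(4),'yaw',round(yaw,4),'tilt',r[:,2].round(3),'F',np.round(o['ft_force'],1),'w',round(o['grip_width'],3),'t',round(o['clock'],2))
if len(sys.argv)>3:
    t=np.array([float(v) for v in sys.argv[1:4]]); f=r.T@(t-p); print('mm',(f*1000).round(1),'frac',(f/.15).round(3))
    if len(sys.argv)>4: print('turn frac about tool z',round(-(float(sys.argv[4])-yaw)/2,4))
E
R='{"offset":[0,0,0],"rotation":[0,0,0.075],"fingers":1}'
python3 -m jog '[{"offset":[0,0,0],"rotation":[0,0,0.075],"fingers":1},{"offset":[0,0,0],"rotation":[0,0,0.075],"fingers":1},{"offset":[0,0,0],"rotation":[0,0,0.075],"fingers":1},{"offset":[0,0,0],"rotation":[0,0,0.075],"fingers":1}]'
python3 go.py .738 -.105 .25 -.245
```

```text
clock: 1.15
position: [0.216, -0.5865, 0.2504]
ee_rot: [0.992, -0.126, 0.0, 0.0]
ft_force: [-0.3, -0.3, 0.6]
grip_width: 1.0
p [ 0.216  -0.5865  0.2504] yaw -0.2521 tilt [ 0. -0. -1.] F [-0.3 -0.3  0.6] w 1.0 t 1.15
mm [ 3.854e+02 -5.965e+02  4.000e-01] frac [ 2.569e+00 -3.977e+00  3.000e-03]
turn frac about tool z -0.0036
```

```bash
python3 -m jog '[{"offset":[0.16,-0.25,0],"rotation":[0,0,-0.0036],"fingers":1},{"offset":[0.16,-0.25,0],"rotation":[0,0,0],"fingers":1},{"offset":[0.16,-0.25,0],"rotation":[0,0,0],"fingers":1},{"offset":[0.16,-0.25,0],"rotation":[0,0,0],"fingers":1},{"offset":[0.16,-0.25,0],"rotation":[0,0,0],"fingers":1},{"offset":[0.16,-0.25,0],"rotation":[0,0,0],"fingers":1},{"offset":[0.16,-0.25,0],"rotation":[0,0,0],"fingers":1},{"offset":[0.16,-0.25,0],"rotation":[0,0,0],"fingers":1}]' >/dev/null
python3 -m jog '[{"offset":[0.16,-0.25,0],"rotation":[0,0,0],"fingers":1},{"offset":[0.16,-0.25,0],"rotation":[0,0,0],"fingers":1},{"offset":[0.16,-0.25,0],"rotation":[0,0,0],"fingers":1},{"offset":[0.16,-0.25,0],"rotation":[0,0,0],"fingers":1},{"offset":[0.16,-0.25,0],"rotation":[0,0,0],"fingers":1},{"offset":[0.16,-0.25,0],"rotation":[0,0,0],"fingers":1},{"offset":[0.16,-0.25,0],"rotation":[0,0,0],"fingers":1},{"offset":[0,0,0],"rotation":[0,0,0],"fingers":1}]'
python3 go.py .738 -.105 .25 -.245
```

```text
clock: 3.15
position: [0.7011, -0.1214, 0.2493]
ee_rot: [0.993, -0.117, -0.0, -0.001]
ft_force: [-0.3, -0.6, 0.5]
grip_width: 1.002
p [ 0.7011 -0.1214  0.2493] yaw -0.2345 tilt [-0.001  0.003 -1.   ] F [-0.3 -0.6  0.5] w 1.002 t 3.15
mm [ 32.1 -24.5  -0.7] frac [ 0.214 -0.163 -0.005]
turn frac about tool z 0.0052
```

```bash
python3 -m jog '[{"offset":[0.107,-0.08,0.2],"rotation":[0,0,0.005],"fingers":1},{"offset":[0.107,-0.08,0.25],"rotation":[0,0,0],"fingers":1},{"offset":[0,0,0.25],"rotation":[0,0,0],"fingers":1},{"offset":[0,0,0.2],"rotation":[0,0,0],"fingers":1},{"offset":[0,0,0],"rotation":[0,0,0],"fingers":1},{"offset":[0,0,0],"rotation":[0,0,0],"fingers":1}]' >/dev/null
python3 go.py .738 -.105 .03 -.245
python3 - <<'E'
from seg import *
snap('wrist','w1.png'); im,i=snap('top'); h=hsv(im)
blue=(h[...,0]>98)&(h[...,0]<118)&(h[...,1]>120)&(h[...,2]>90)
print(blue[105:205,280:400].sum())
E
```

```text
p [ 0.7371 -0.1111  0.1172] yaw -0.2507 tilt [ 0.002 -0.001 -1.   ] F [ 1.2  0.  -0.3] w 0.997 t 3.9
mm [-0.8 -6.1 87.2] frac [-0.006 -0.041  0.581]
turn frac about tool z -0.0028
3519
```

View pics/w1.png

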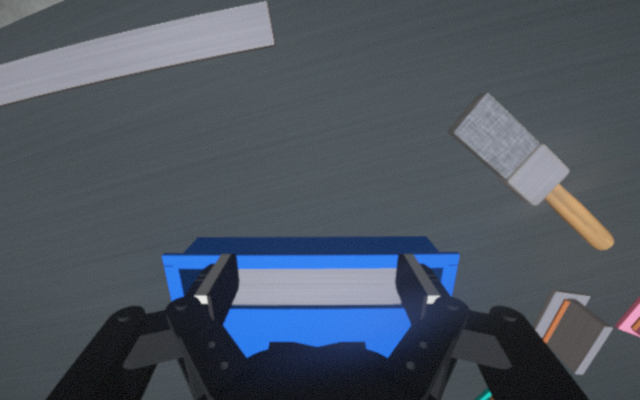

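The wrist view shows the tray's far lip running level from (163,253) to (460,253). The fingers are centred over it and square to it, and the bench behind it is clear. I'll locate the lip with the wrist camera.

Run:
```python
from h import *
i=manip.camera_info('wrist')
for uv in [(163,253.5),(311,253.5),(460,253.5)]: print(ray(i,uv,.05).round(4))
o=manip.get_obs(); p=np.array(o['position']); r=R.from_quat(o['ee_rot']).as_matrix()
a,b=ray(i,(163,253.5),.05),ray(i,(460,253.5),.05); m=(a+b)/2
print('len',np.linalg.norm(a-b),'yaw',np.arctan2(-(a-b)[0],(a-b)[1]),'lip in tool mm',(r.T@(m-p)*1000).round(1))
```

```text
[0.7421 0.0151 0.05  ]
[ 0.7137 -0.0985  0.05  ]
[ 0.684  -0.2122  0.05  ]
len 0.23460176526675905 yaw -0.25030208059128634 lip in tool mm [-26.9  -5.9  67.6]
```

```bash
python3 -m jog '[{"offset":[0,-0.02,0.15],"rotation":[0,0,0],"fingers":1},{"offset":[0,-0.02,0.15],"rotation":[0,0,0],"fingers":1},{"offset":[0,0,0.15],"rotation":[0,0,0],"fingers":1},{"offset":[0,0,0.13],"rotation":[0,0,0],"fingers":1},{"offset":[-0.03,0,0],"rotation":[0,0,0],"fingers":1},{"offset":[-0.03,0,0],"rotation":[0,0,0],"fingers":1},{"offset":[-0.02,0,0],"rotation":[0,0,0],"fingers":1},{"offset":[0,0,0],"rotation":[0,0,0],"fingers":1}]' >/dev/null
python3 go.py .738 -.105 .03 -.25
python3 -m jog '[{"offset":[-0.02,0,0],"rotation":[0,0,0],"fingers":1},{"offset":[-0.02,0,0],"rotation":[0,0,0],"fingers":1},{"offset":[-0.02,0,0],"rotation":[0,0,0],"fingers":1},{"offset":[-0.02,0,0],"rotation":[0,0,0],"fingers":1}]'
python3 -m jog '[{"offset":[-0.02,0,0],"rotation":[0,0,0],"fingers":1},{"offset":[-0.02,0,0],"rotation":[0,0,0],"fingers":1},{"offset":[-0.02,0,0],"rotation":[0,0,0],"fingers":1},{"offset":[-0.02,0,0],"rotation":[0,0,0],"fingers":1}]'
python3 go.py .738 -.105 .03 -.25
```

```text
p [ 0.7267 -0.1017  0.0293] yaw -0.25 tilt [ 0.001 -0.    -1.   ] F [ 0.1 -0.1 -0.6] w 0.998 t 5.0
mm [11.8  0.4 -0.7] frac [ 0.079  0.003 -0.005]
turn frac about tool z 0.0
clock: 5.5
position: [0.7151, -0.0988, 0.0288]
ee_rot: [0.992, -0.125, 0.001, 0.0]
ft_force: [3.4, -0.8, 1.7]
grip_width: 0.999
clock: 6.0
position: [0.7031, -0.0957, 0.0285]
ee_rot: [0.992, -0.125, 0.0, 0.0]
ft_force: [5.4, -0.3, 2.9]
grip_width: 1.0
p [ 0.7031 -0.0957  0.0285] yaw -0.25 tilt [ 0. -0. -1.] F [ 5.4 -0.3  2.9] w 1.0 t 6.0
mm [36.1  0.4 -1.5] frac [ 0.241  0.003 -0.01 ]
turn frac about tool z -0.0
```

```bash
python3 -m jog '[{"offset":[-0.02,0,0],"rotation":[0,0,0],"fingers":1},{"offset":[-0.02,0,0],"rotation":[0,0,0],"fingers":1},{"offset":[-0.02,0,0],"rotation":[0,0,0],"fingers":1},{"offset":[-0.02,0,0],"rotation":[0,0,0],"fingers":1},{"offset":[-0.02,0,0],"rotation":[0,0,0],"fingers":1},{"offset":[-0.02,0,0],"rotation":[0,0,0],"fingers":1},{"offset":[-0.02,0,0],"rotation":[0,0,0],"fingers":1},{"offset":[-0.02,0,0],"rotation":[0,0,0],"fingers":1}]'
python3 go.py
python3 - <<'E'
from seg import *
im,i=snap('top'); snap('side','s1.png')
cv2.imwrite('pics/t1.png',cv2.resize(im[90:320,200:480,::-1],None,fx=2.5,fy=2.5,interpolation=cv2.INTER_CUBIC))
E
```

```text
clock: 7.0
position: [0.6797, -0.0898, 0.0283]
ee_rot: [0.992, -0.125, -0.0, 0.0]
ft_force: [4.3, -1.3, 2.2]
grip_width: 1.005
p [ 0.6797 -0.0898  0.0283] yaw -0.2501 tilt [-0. -0. -1.] F [ 4.3 -1.3  2.2] w 1.005 t 7.0
```

View pics/t1.png

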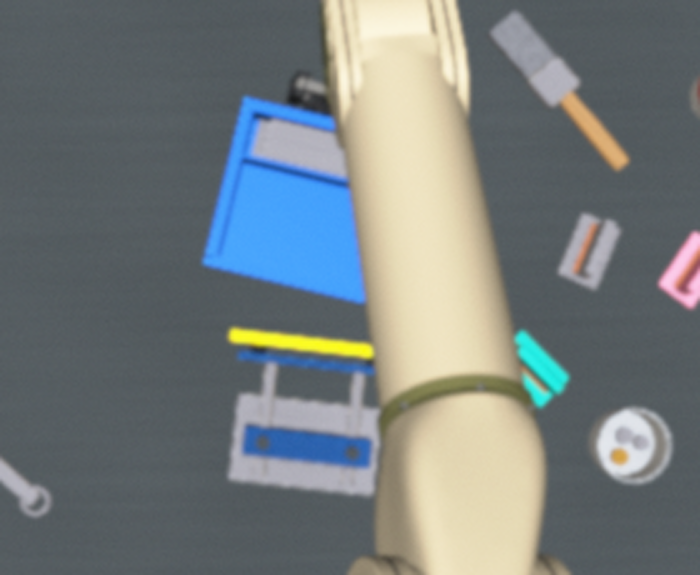

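The top view shows the tray following the fingers, with its left corners in the crop at (245,97) and (205,264). The arm hides the right half. The bar is still about 30 mm away.

```bash
cat > tr.py <<'E'
from seg import *
S0=np.array([.4433,-.0452]); ys=-.1277; U=np.array([np.cos(ys),np.sin(ys)]); V=np.array([-U[1],U[0]]); FACE=S0+U*.0075
def tray(im,i,roi=(270,105,355,250)):
    h=hsv(im); blue=(h[...,0]>98)&(h[...,0]<118)&(h[...,1]>120)&(h[...,2]>125)
    m=comp(blue,roi); ys_,xs=np.nonzero(m)
    def edge(pts):
        P=np.array([ray(i,p,.05)[:2] for p in pts]); l=cv2.fitLine((P*1000).astype(np.float32),cv2.DIST_HUBER,0,.01,.01)[:,0]
        return l[2:]/1000.,l[:2]
    y0,y1=ys_.min(),ys_.max(); lx=xs.min(); 
    # left edge: leftmost pixel per row between far-left corner and near-left corner
    yl=int(ys_[xs==lx].mean()); left=[(xs[ys_==r].min()-.5,r) for r in range(y0+8,yl-5)]
    x1=xs.max(); near=[(c,ys_[xs==c].max()+.5) for c in range(lx+8,x1-6)]
    (a,d),(b,e)=edge(left),edge(near)
    e=e*np.sign(e[1]); d=d*np.sign(d[0]); yaw=np.arctan2(-e[0],e[1]); yaw2=np.arctan2(d[1],d[0])
    t=np.linalg.solve(np.array([d,-e]).T,b-a); c=a+d*t[0]
    x=np.array([np.cos(yaw),np.sin(yaw)]); y=np.array([-x[1],x[0]])
    o=c+x*.088-y*.118
    print('near-left',c.round(4),'yaw near/left edge',round(yaw,4),round(yaw2,4),'origin',o.round(4),'rel stop yaw',round(yaw-ys,4),'gap mid mm',((o-FACE)@U*1000-88).round(1),'lat mm',((o-FACE)@V*1000).round(1))
if __name__=='__main__': tray(*snap('top'))
E
python3 tr.py
```

```text
near-left [0.5246 0.0736] yaw near/left edge -0.2469 -0.2536 origin [ 0.5811 -0.0623] rel stop yaw -0.1192 gap mid mm 43.4 lat mm 0.6
```

```bash
python3 -m jog '[{"offset":[-0.02,-0.008,0],"rotation":[0,0,-0.006],"fingers":1},{"offset":[-0.02,-0.008,0],"rotation":[0,0,-0.006],"fingers":1},{"offset":[-0.02,-0.008,0],"rotation":[0,0,-0.006],"fingers":1},{"offset":[-0.02,-0.008,0],"rotation":[0,0,-0.006],"fingers":1},{"offset":[-0.02,-0.008,0],"rotation":[0,0,-0.006],"fingers":1}]'
python3 -m jog '[{"offset":[-0.02,-0.008,0],"rotation":[0,0,-0.006],"fingers":1},{"offset":[-0.02,-0.008,0],"rotation":[0,0,-0.006],"fingers":1},{"offset":[-0.02,-0.008,0],"rotation":[0,0,-0.006],"fingers":1},{"offset":[-0.02,-0.008,0],"rotation":[0,0,-0.006],"fingers":1},{"offset":[-0.02,-0.008,0],"rotation":[0,0,-0.006],"fingers":1},{"offset":[0,0,0],"rotation":[0,0,0],"fingers":1}]'
python3 go.py;python3 tr.py
```

```text
clock: 7.78
position: [0.6661, -0.0804, 0.028]
ee_rot: [0.996, -0.094, -0.0, 0.0]
ft_force: [2.8, 0.2, -1.1]
grip_width: 1.001
clock: 8.52
position: [0.6525, -0.072, 0.0284]
ee_rot: [0.998, -0.065, -0.0, 0.0]
ft_force: [-0.3, -0.1, 0.1]
grip_width: 1.001
p [ 0.6525 -0.072   0.0284] yaw -0.1295 tilt [-0.001  0.    -1.   ] F [-0.3 -0.1  0.1] w 1.001 t 8.53
near-left [0.479  0.0707] yaw near/left edge -0.1261 -0.1261 origin [ 0.5515 -0.0574] rel stop yaw 0.0016 gap mid mm 13.3 lat mm 1.7
```

```bash
python3 -m jog '[{"offset":[-0.02,0,0],"rotation":[0,0,0],"fingers":1},{"offset":[-0.02,0,0],"rotation":[0,0,0],"fingers":1},{"offset":[-0.01,0,0],"rotation":[0,0,0],"fingers":1}]'
python3 -m jog '[{"offset":[-0.008,0,0],"rotation":[0,0,0],"fingers":1},{"offset":[-0.008,0,0],"rotation":[0,0,0],"fingers":1}]'
python3 go.py;python3 tr.py
```

```text
clock: 8.95
position: [0.6453, -0.0712, 0.0284]
ee_rot: [0.998, -0.065, 0.0, 0.0]
ft_force: [2.0, -0.4, -1.2]
grip_width: 1.001
clock: 9.2
position: [0.6431, -0.0709, 0.0284]
ee_rot: [0.998, -0.065, 0.0, 0.0]
ft_force: [2.2, -0.6, 0.2]
grip_width: 1.004
p [ 0.6431 -0.0709  0.0284] yaw -0.13 tilt [ 0. -0. -1.] F [ 2.2 -0.6  0.2] w 1.004 t 9.2
near-left [0.4709 0.0722] yaw near/left edge -0.1349 -0.1299 origin [ 0.5423 -0.0565] rel stop yaw -0.0072 gap mid mm 4.1 lat mm 1.4
```

```bash
python3 -m jog '[{"offset":[-0.008,0,0],"rotation":[0,0,0],"fingers":1},{"offset":[-0.008,0,0],"rotation":[0,0,0],"fingers":1}]'|grep -E "pos|force"
python3 -m jog '[{"offset":[-0.006,0,0],"rotation":[0,0,0],"fingers":1}]'|grep -E "pos|force"
python3 -m jog '[{"offset":[-0.006,0,0],"rotation":[0,0,0],"fingers":1}]'|grep -E "pos|force"
python3 go.py;python3 tr.py
```

```text
position: [0.6407, -0.0706, 0.0284]
ft_force: [1.6, -0.6, 0.3]
position: [0.6398, -0.0705, 0.0284]
ft_force: [3.0, -0.2, -0.1]
position: [0.6389, -0.0703, 0.0284]
ft_force: [3.7, -0.3, 0.6]
p [ 0.6389 -0.0703  0.0284] yaw -0.13 tilt [ 0. -0. -1.] F [ 3.7 -0.3  0.6] w 1.001 t 9.75
near-left [0.4675 0.0727] yaw near/left edge -0.1187 -0.1298 origin [ 0.5409 -0.0549] rel stop yaw 0.009 gap mid mm 2.6 lat mm 2.8
```

```bash
python3 -m jog '[{"offset":[-0.006,0,0],"rotation":[0,0,0],"fingers":1}]'|grep -E "pos|force"
python3 -m jog '[{"offset":[-0.005,0,0],"rotation":[0,0,0],"fingers":1}]'|grep -E "pos|force"
python3 -m jog '[{"offset":[-0.004,0,0],"rotation":[0,0,0],"fingers":1}]'|grep -E "pos|force"
```

```text
position: [0.638, -0.0703, 0.0284]
ft_force: [2.3, -1.4, -0.0]
position: [0.6373, -0.0702, 0.0284]
ft_force: [2.7, -1.0, -0.1]
position: [0.6366, -0.0701, 0.0283]
ft_force: [3.3, 0.2, 0.4]
```

```bash
python3 - <<'E'
from h import *
im,i=snap('top'); cv2.imwrite('pics/t2.png',cv2.resize(im[130:260,260:400,::-1],None,fx=4.5,fy=4.5,interpolation=cv2.INTER_CUBIC))
E
python3 go.py
```

```text
p [ 0.6366 -0.0701  0.0283] yaw -0.1301 tilt [ 0. -0. -1.] F [ 2.6 -0.7  0.3] w 0.997 t 10.22
```

View pics/t2.png

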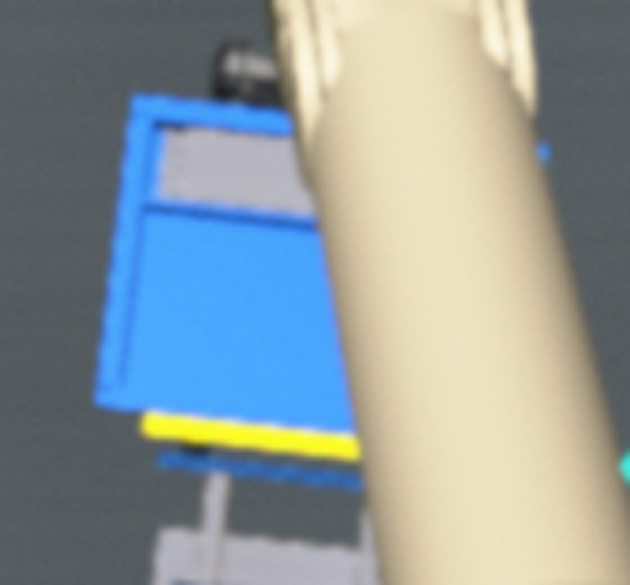

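The near lip is almost on the bar. The overhang on the left is about 27 mm, against 28 mm for a centred tray, and the lip is parallel to the bar. I'll creep on.

```bash
python3 -m jog '[{"offset":[-0.005,0,0],"rotation":[0,0,0],"fingers":1}]'|grep -E "pos|force"
python3 -m jog '[{"offset":[-0.004,0,0],"rotation":[0,0,0],"fingers":1}]'|grep -E "pos|force"
python3 -m jog '[{"offset":[-0.004,0,0],"rotation":[0,0,0],"fingers":1}]'|grep -E "pos|force"
```

```text
position: [0.636, -0.07, 0.0284]
ft_force: [2.5, -0.3, -1.0]
position: [0.6356, -0.0698, 0.0284]
ft_force: [5.5, 0.0, -1.8]
position: [0.6353, -0.0697, 0.0284]
ft_force: [7.3, 0.4, -2.9]
```

```bash
python3 -m jog '[{"offset":[-0.004,0,0],"rotation":[0,0,0],"fingers":1}]'|grep -E "pos|force"
python3 -m jog '[{"offset":[-0.004,0,0],"rotation":[0,0,0],"fingers":1}]'|grep -E "pos|force"
python3 go.py; python3 tr.py
```

```text
position: [0.635, -0.0695, 0.0285]
ft_force: [9.2, 0.5, -3.3]
position: [0.6348, -0.0694, 0.0287]
ft_force: [8.7, 0.0, -3.2]
p [ 0.6348 -0.0694  0.0287] yaw -0.1294 tilt [ 0.003  0.    -1.   ] F [ 8.7  0.  -3.2] w 1.002 t 10.85
near-left [0.4643 0.073 ] yaw near/left edge -0.1064 -0.1273 origin [ 0.5393 -0.0537] rel stop yaw 0.0213 gap mid mm 0.8 lat mm 3.8
```

```bash
python3 -m jog '[{"offset":[-0.005,0,0],"rotation":[0,0,0],"fingers":1}]'|grep -E "pos|force"
python3 -m jog '[{"offset":[-0.005,0,0],"rotation":[0,0,0],"fingers":1}]'|grep -E "pos|force"
python3 -m jog '[{"offset":[0,0,0],"rotation":[0,0,0],"fingers":1}]'|grep -E "pos|force"
```

```text
position: [0.6344, -0.0694, 0.0289]
ft_force: [12.5, 0.0, -3.2]
position: [0.6341, -0.0694, 0.0291]
ft_force: [12.9, -0.1, -3.1]
position: [0.6341, -0.0694, 0.0291]
ft_force: [12.7, -0.9, -3.4]
```

```bash
python3 -m jog '[{"offset":[0,0,0],"rotation":[0,0,0],"fingers":1},{"offset":[0,0,0],"rotation":[0,0,0],"fingers":1},{"offset":[0,0,0],"rotation":[0,0,0],"fingers":1},{"offset":[0,0,0],"rotation":[0,0,0],"fingers":1},{"offset":[0,0,0],"rotation":[0,0,0],"fingers":1},{"offset":[0,0,0],"rotation":[0,0,0],"fingers":1}]'|grep -E "pos|force"
python3 -m jog '[{"offset":[0.01,0,0],"rotation":[0,0,0],"fingers":1},{"offset":[0.01,0,0],"rotation":[0,0,0],"fingers":1},{"offset":[0.02,0,0],"rotation":[0,0,0],"fingers":1},{"offset":[0.05,0,0],"rotation":[0,0,0],"fingers":1},{"offset":[0.05,0,0],"rotation":[0,0,0],"fingers":1},{"offset":[0.02,0,0],"rotation":[0,0,0],"fingers":1}]'|grep -E "pos|force"
python3 -m jog '[{"offset":[0,0,-0.15],"rotation":[0,0,0],"fingers":1},{"offset":[0,0,-0.3],"rotation":[0,0,0],"fingers":1},{"offset":[0,0,-0.3],"rotation":[0,0,0],"fingers":1},{"offset":[0,0,-0.3],"rotation":[0,0,0],"fingers":1},{"offset":[0,0,-0.2],"rotation":[0,0,0],"fingers":1},{"offset":[0,0,0],"rotation":[0,0,0],"fingers":1}]'|grep -E "pos|force"
python3 go.py .540 -.332 .22 1.158
```

```text
position: [0.6342, -0.0694, 0.0291]
ft_force: [11.9, -0.4, -3.7]
position: [0.6563, -0.0727, 0.0282]
ft_force: [0.2, 0.0, 0.1]
position: [0.657, -0.0724, 0.2207]
ft_force: [0.0, 0.1, -0.4]
p [ 0.657  -0.0724  0.2207] yaw -0.1299 tilt [ 0.006 -0.001 -1.   ] F [ 0.   0.1 -0.4] w 1.002 t 13.53
mm [-8.240e+01  2.726e+02  1.000e-01] frac [-5.490e-01  1.817e+00  1.000e-03]
turn frac about tool z -0.644
```

Leaned for over 0.9 s at about 12–13 N at the wrist, less 2–4 N of sliding. Now to the bracket.

```bash
python3 -m jog '[{"offset":[-0.08,0.26,0],"rotation":[0,0,0],"fingers":0},{"offset":[-0.08,0.26,0],"rotation":[0,0,0],"fingers":0},{"offset":[-0.08,0.26,0],"rotation":[0,0,0],"fingers":0},{"offset":[-0.08,0.26,0],"rotation":[0,0,0],"fingers":0},{"offset":[-0.08,0.26,0],"rotation":[0,0,0],"fingers":0},{"offset":[-0.08,0.26,0],"rotation":[0,0,0],"fingers":0},{"offset":[-0.07,0.26,0],"rotation":[0,0,0.065],"fingers":0},{"offset":[0,0,0],"rotation":[0,0,0.065],"fingers":0}]'|grep -E "pos|force"
python3 -m jog '[{"offset":[0,0,0.05],"rotation":[0,0,0],"fingers":0},{"offset":[0,0,0],"rotation":[0,0,0],"fingers":0}]'|grep -E "pos|force"
python3 go.py .540 -.332 .04 -.40
python3 - <<'E'
from seg import *
snap('wrist','w2.png')
E
python3 tr.py
```

```text
position: [0.5358, -0.3366, 0.2157]
ft_force: [0.0, 0.6, -0.4]
position: [0.5385, -0.3315, 0.2074]
ft_force: [-0.7, 0.4, 0.0]
p [ 0.5385 -0.3315  0.2074] yaw -0.3858 tilt [-0.001  0.001 -1.   ] F [-0.7  0.4  0. ] w 0.499 t 14.78
mm [  1.9  -0.  167.3] frac [ 0.013 -0.     1.116]
turn frac about tool z 0.0071
near-left [0.4667 0.0727] yaw near/left edge -0.1248 -0.1273 origin [ 0.5393 -0.0553] rel stop yaw 0.0029 gap mid mm 1.0 lat mm 2.2
```

View pics/w2.png

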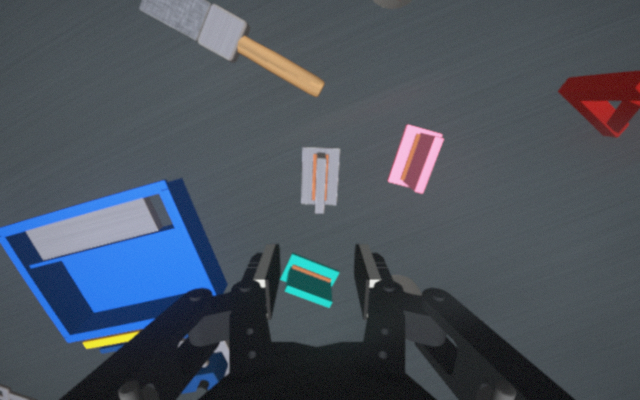

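The wrist view shows the grey bracket nearly axis-aligned. Its base corners are at about (302,149), (340,149), (338,206) and (301,205), and its web top is a light strip near x=320. The turquoise look-alike shows at (310,280).

Run:
```python
from h import *
i=manip.camera_info('wrist'); o=manip.get_obs(); p=np.array(o['position']); r=R.from_quat(o['ee_rot']).as_matrix()
B=[ray(i,q,.006) for q in [(302,149),(340,149),(338.5,206.5),(301,205)]]
c=np.mean(B,0); e=(B[0]+B[1]-B[2]-B[3])/2
print(np.round(B,4).tolist(),'c',c.round(4),'len',np.linalg.norm(e),np.linalg.norm(B[0]-B[1]),'yaw',np.arctan2(e[1],e[0]),'tool mm',(r.T@(c-p)*1000).round(1))
W=[ray(i,q,.05) for q in [(320.5,153.5),(319.5,212.5)]]; e=W[0]-W[1]
print('web c',np.mean(W,0).round(4),np.linalg.norm(e),np.arctan2(e[1],e[0]))
```

```text
[[0.5788, -0.3278, 0.006], [0.5621, -0.369, 0.006], [0.4961, -0.342, 0.006], [0.5156, -0.2994, 0.006]] c [ 0.5381 -0.3346  0.006 ] len 0.07033449118929568 0.04440164646825911 yaw -0.4044455777112761 tool mm [  0.6   2.9 202.1]
web c [ 0.5428 -0.3354  0.05  ] 0.06406309699843107 -0.40008990137245865
```

```bash
python3 -m jog '[{"offset":[0.013,0.02,0.2],"rotation":[0,0,0.008],"fingers":0},{"offset":[0,0,0.25],"rotation":[0,0,0],"fingers":0},{"offset":[0,0,0.25],"rotation":[0,0,0],"fingers":0},{"offset":[0,0,0.2],"rotation":[0,0,0],"fingers":0},{"offset":[0,0,0.12],"rotation":[0,0,0],"fingers":0},{"offset":[0,0,0.06],"rotation":[0,0,0],"fingers":0},{"offset":[0,0,0],"rotation":[0,0,0],"fingers":0}]' |grep -E "pos|force"
python3 go.py .5395 -.335 .04 -.402
```

```text
position: [0.5395, -0.3361, 0.0465]
ft_force: [0.1, -0.4, 0.3]
p [ 0.5395 -0.3361  0.0465] yaw -0.4056 tilt [ 0. -0. -1.] F [ 0.1 -0.4  0.3] w 0.5 t 15.75
mm [-0.4 -1.   6.5] frac [-0.003 -0.007  0.044]
turn frac about tool z -0.0018
```

```bash
python3 -m jog '[{"offset":[0,-0.006,0.04],"rotation":[0,0,0],"fingers":0},{"offset":[0,0,0],"rotation":[0,0,0],"fingers":-1},{"offset":[0,0,0],"rotation":[0,0,0],"fingers":-1},{"offset":[0,0,0],"rotation":[0,0,0],"fingers":-1},{"offset":[0,0,0],"rotation":[0,0,0],"fingers":-1},{"offset":[0,0,0],"rotation":[0,0,0],"fingers":-1}]' 50 |grep -E "pos|force|grip"
python3 -m jog '[{"offset":[0,0,0],"rotation":[0,0,0],"fingers":-1},{"offset":[0,0,-0.05],"rotation":[0,0,0],"fingers":-1},{"offset":[0,0,-0.15],"rotation":[0,0,0],"fingers":-1},{"offset":[0,0,-0.25],"rotation":[0,0,0],"fingers":-1},{"offset":[0,0,-0.25],"rotation":[0,0,0],"fingers":-1},{"offset":[0,0,-0.2],"rotation":[0,0,0],"fingers":-1},{"offset":[0,0,0],"rotation":[0,0,0],"fingers":-1}]' |grep -E "pos|force|grip"
python3 go.py
python3 tr.py
```

```text
position: [0.5399, -0.3354, 0.0408]
ft_force: [-0.9, 0.6, 4.4]
grip_width: 0.107
position: [0.5406, -0.3358, 0.1779]
ft_force: [0.9, 0.2, -1.3]
grip_width: 0.107
p [ 0.5406 -0.3358  0.1779] yaw -0.406 tilt [ 0.004 -0.002 -1.   ] F [ 0.9  0.2 -1.3] w 0.107 t 17.38
near-left [0.4666 0.0729] yaw near/left edge -0.1234 -0.1288 origin [ 0.5394 -0.055 ] rel stop yaw 0.0043 gap mid mm 1.1 lat mm 2.5
```

```bash
python3 -m jog '[{"offset":[-0.11,-0.21,0],"rotation":[0,0,0],"fingers":-1},{"offset":[-0.11,-0.21,0],"rotation":[0,0,0],"fingers":-1},{"offset":[-0.11,-0.21,0],"rotation":[0,0,0],"fingers":-1},{"offset":[-0.11,-0.21,0],"rotation":[0,0,0],"fingers":-1},{"offset":[-0.11,-0.21,0],"rotation":[0,0,0],"fingers":-1},{"offset":[-0.11,-0.21,0],"rotation":[0,0,0],"fingers":-1},{"offset":[-0.11,-0.21,0],"rotation":[0,0,0],"fingers":-1},{"offset":[-0.11,-0.19,0],"rotation":[0,0,0],"fingers":-1}]' |grep -E "pos|force|grip"
python3 -m jog '[{"offset":[0,0,0],"rotation":[0,0,-0.07],"fingers":-1},{"offset":[0,0,0],"rotation":[0,0,-0.069],"fingers":-1},{"offset":[0,0,0],"rotation":[0,0,0],"fingers":-1}]' |grep -E "pos|force|grip"
python3 go.py .515 -.0535 .045 -.128
python3 - <<'E'
from seg import *
snap('wrist','w3.png')
E
```

```text
position: [0.5156, -0.053, 0.1736]
ft_force: [0.0, 0.2, -0.6]
grip_width: 0.112
position: [0.5158, -0.0544, 0.1738]
ft_force: [0.9, -0.5, -1.9]
grip_width: 0.108
p [ 0.5158 -0.0544  0.1738] yaw -0.1288 tilt [-0.002  0.    -1.   ] F [ 0.9 -0.5 -1.9] w 0.108 t 18.8
mm [ -0.6  -0.7 128.9] frac [-0.004 -0.005  0.859]
turn frac about tool z -0.0004
```

View pics/w3.png

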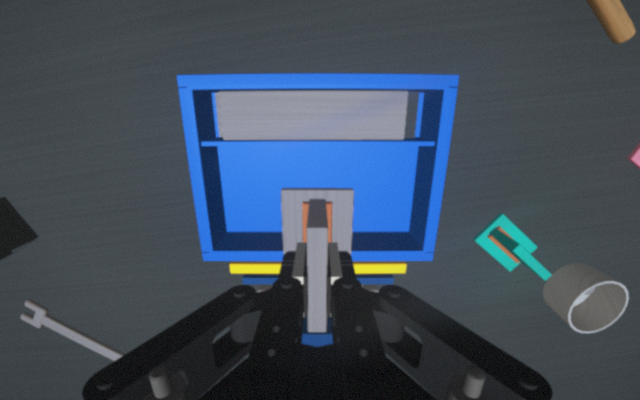

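The tray sits square on the yellow bar, with lip corners at (178,75), (460,75), (434,260) and (203,260). The bracket is held upright over the near bay. I'll check the tray position from this view.

Run:
```python
from h import *
i=manip.camera_info('wrist')
B=np.array([ray(i,q,.05) for q in [(178,75),(460,75),(434.5,261),(203,261)]])
c=B.mean(0)[:2]; e=(B[0]+B[1]-B[2]-B[3])/2; f=B[0]-B[1]
y=-.1277; U=np.array([np.cos(y),np.sin(y)]); V=np.array([-U[1],U[0]])
print(c.round(4),np.linalg.norm(e),np.linalg.norm(f),np.arctan2(-f[0],f[1]),'bay',(c-.024*U).round(4),'lat vs bar mm',(c-[.4433,-.0452])@V*1000)
yb=np.array([ray(i,q,.055) for q in [(230,264),(407,264)]]); print('bar mid lat', (yb.mean(0)[:2]-[.4433,-.0452])@V*1000)
```

```text
[ 0.5365 -0.0575] 0.17595323142970035 0.23513580752506008 -0.13121679476220885 bay [ 0.5127 -0.0545] lat vs bar mm -0.352096243699193
bar mid lat 0.21159344125857726
```

```bash
python3 -m jog '[{"offset":[-0.012,0,0.15],"rotation":[0,0,0],"fingers":-1},{"offset":[0,0,0.2],"rotation":[0,0,0],"fingers":-1},{"offset":[0,0,0.2],"rotation":[0,0,0],"fingers":-1},{"offset":[0,0,0.12],"rotation":[0,0,0],"fingers":-1},{"offset":[0,0,0.08],"rotation":[0,0,0],"fingers":-1},{"offset":[0,0,0],"rotation":[0,0,0],"fingers":-1},{"offset":[0,0,0],"rotation":[0,0,0],"fingers":-1}]' |grep -E "pos|force|grip"
python3 go.py .514 -.0545 .045 -.128
```

```text
position: [0.5156, -0.0542, 0.0637]
ft_force: [0.2, -0.5, -0.9]
grip_width: 0.107
p [ 0.5156 -0.0542  0.0637] yaw -0.1283 tilt [ 0.001 -0.    -1.   ] F [ 0.2 -0.5 -0.9] w 0.107 t 19.73
mm [-1.5  0.5 18.7] frac [-0.01   0.003  0.124]
turn frac about tool z -0.0002
```

```bash
python3 -m jog '[{"offset":[-0.01,0,0.04],"rotation":[0,0,0],"fingers":-1},{"offset":[0,0,0.03],"rotation":[0,0,0],"fingers":-1},{"offset":[0,0,0.02],"rotation":[0,0,0],"fingers":-1},{"offset":[0,0,0.015],"rotation":[0,0,0],"fingers":-1},{"offset":[0,0,0.01],"rotation":[0,0,0],"fingers":-1}]' |grep -E "pos|force|grip"
python3 -m jog '[{"offset":[0,0,0.007],"rotation":[0,0,0],"fingers":-1}]' |grep -E "pos|force"
python3 -m jog '[{"offset":[0,0,0.007],"rotation":[0,0,0],"fingers":-1}]' |grep -E "pos|force"
```

```text
position: [0.5134, -0.0539, 0.0454]
ft_force: [0.2, -0.2, -1.2]
grip_width: 0.105
position: [0.5135, -0.054, 0.0447]
ft_force: [-6.1, 0.4, 10.9]
position: [0.5135, -0.054, 0.0447]
ft_force: [-11.4, 0.7, 25.5]
```

```bash
python3 -m jog '[{"offset":[0,0,-0.009],"rotation":[0,0,0],"fingers":-1}]' |grep -E "pos|force"
python3 tr.py
```

```text
position: [0.5136, -0.054, 0.0452]
ft_force: [-0.8, -0.2, -1.7]
near-left [0.3272 0.0905] yaw near/left edge 1.0693 -0.1269 origin [0.4729 0.111 ] rel stop yaw 1.197 gap mid mm -86.0 lat mm 158.7
```

```bash
python3 -m jog '[{"offset":[0,0,0.003],"rotation":[0,0,0],"fingers":-1},{"offset":[0,0,0],"rotation":[0,0,0],"fingers":-1}]' |grep -E "pos|force"
```

```text
position: [0.5136, -0.054, 0.0447]
ft_force: [-2.3, 0.5, 5.9]
```

Resting lightly on the floor. Opening and retreating straight up.

```bash
python3 -m jog '[{"offset":[0,0,0],"rotation":[0,0,0],"fingers":-0.6},{"offset":[0,0,0],"rotation":[0,0,0],"fingers":-0.2},{"offset":[0,0,0],"rotation":[0,0,0],"fingers":0},{"offset":[0,0,0],"rotation":[0,0,0],"fingers":0}]' |grep -E "pos|force|grip"
python3 -m jog '[{"offset":[0,0,-0.03],"rotation":[0,0,0],"fingers":0},{"offset":[0,0,-0.1],"rotation":[0,0,0],"fingers":0},{"offset":[0,0,-0.25],"rotation":[0,0,0],"fingers":0},{"offset":[0,0,-0.3],"rotation":[0,0,0],"fingers":0},{"offset":[0,0,-0.3],"rotation":[0,0,0],"fingers":0},{"offset":[0,0,-0.1],"rotation":[0,0,0],"fingers":0}]' |grep -E "pos|force|grip"
python3 -m jog '[{"offset":[0,0.25,0],"rotation":[0,0,0],"fingers":0},{"offset":[0,0.3,0],"rotation":[0,0,0],"fingers":0},{"offset":[0,0.3,0],"rotation":[0,0,0],"fingers":0},{"offset":[0,0.3,0],"rotation":[0,0,0],"fingers":0},{"offset":[0,0.3,0],"rotation":[0,0,0],"fingers":0},{"offset":[0,0.3,0],"rotation":[0,0,0],"fingers":0},{"offset":[0,0.2,0],"rotation":[0,0,0],"fingers":0},{"offset":[0,0,0],"rotation":[0,0,0],"fingers":0}]' |grep -E "clock|pos|force|grip"
python3 - <<'E'
from h import *
im,i=snap('top'); snap('side','s2.png'); cv2.imwrite('pics/t3.png',cv2.resize(im[120:280,260:410,::-1],None,fx=3.7,fy=3.7,interpolation=cv2.INTER_CUBIC))
s=cv2.imread('pics/s2.png')[110:250,220:420]; cv2.imwrite('pics/s2c.png',cv2.resize(s,None,fx=3.5,fy=3.5,interpolation=cv2.INTER_CUBIC))
E
python3 tr.py
```

```text
position: [0.5134, -0.054, 0.0443]
ft_force: [-0.5, 0.4, -0.3]
grip_width: 0.499
position: [0.5147, -0.0539, 0.2104]
ft_force: [0.4, 0.1, -0.5]
grip_width: 0.502
clock: 23.28
position: [0.4747, -0.3465, 0.206]
ft_force: [0.7, 0.7, -1.2]
grip_width: 0.501
near-left [0.4667 0.0729] yaw near/left edge -0.1233 -0.1288 origin [ 0.5395 -0.055 ] rel stop yaw 0.0044 gap mid mm 1.2 lat mm 2.5
```

View pics/t3.png

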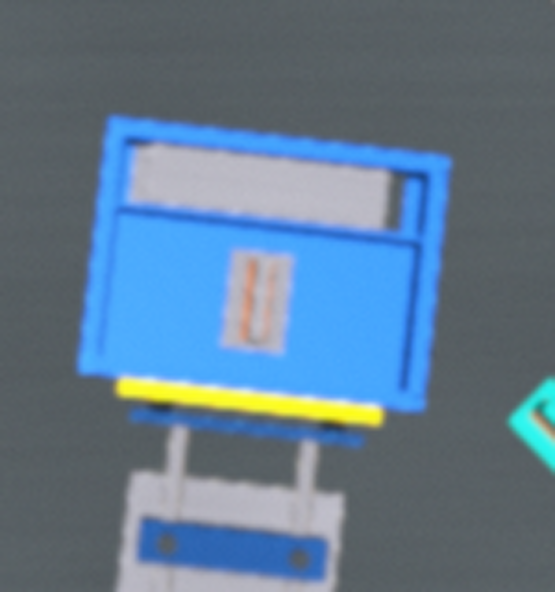

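View pics/s2c.png

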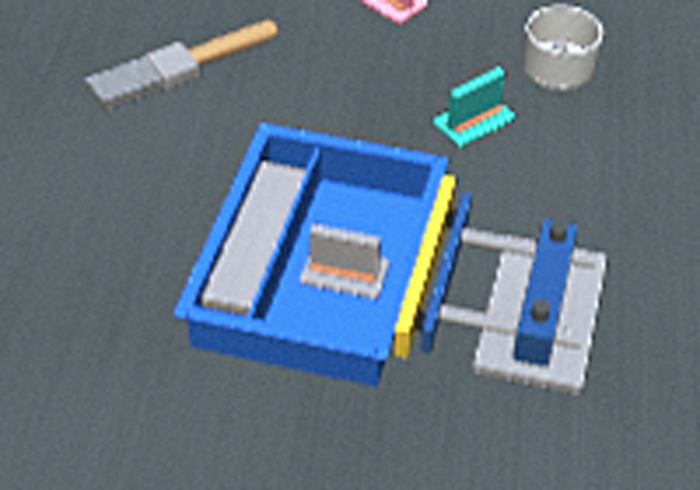

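The bracket stands upright on its base in the near bay. The tray is square on the bar with no visible gap, and its position is unchanged by the placing.

```bash
python3 -c "
from workcell import manip
print(manip.hand_in())"
```

```text
the job is handed in; nothing more can be done
None
```

I dragged the tray square against the yellow stop bar, leaned it there, and set the grey bracket upright in the near bay. The job was handed in after about 24 s of the 72 s allowed, with the gripper clear of everything.

- **Drag:** I hooked the far lip with both open fingertips rather than one, which kept the tray straight while it slid and turned. It made contact with the bar at creep speed.
- **Lean:** The wrist read 12–13 N for over 0.75 s. Sliding took roughly 2–4 N of that, so the bar felt about 10 N. The bar force is inferred, not measured directly.
- **Bracket:** I gripped it by the web and lowered it to the floor of the bay. The first touchdown pressed up to about 25 N at the wrist, so I backed off and rested it at about 6 N before opening. It was not dropped.

**Last checks**
- The top and side pictures show the bracket standing on its base mid-bay and no visible gap between tray and bar.
- The tray's origin is within 0.1 mm of where it was before the placing, and it is square to within about 0.004 rad.
- **Disagreement on centring:** the top camera puts the tray 2.5 mm off-centre sideways and 1.2 mm off the bar face. I put this down to that camera's edge bias of about 2 mm. The wrist camera, before the placing, put it within 0.6 mm of the bar's middle.
- **Discarded reading:** one tray reading during the placing was nonsense because the arm blocked the view; I ignored it.
- I touched none of the bystanders or look-alikes; I did not re-measure where they stand.

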